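# Secure a roller in its clamping cradle

## Task

Secure the steel roller in its cradle. Take the cardboard carton off the cradle and stand it upright on the bench; turn the clamp knob to free the sliding stop before you move the stop, push the stop along until the roller sits snugly between the stop's nose and the fixed end plate, then turn the knob fully tight again. Leave the other parts on the bench where they stand.

Things in the scene. Friction and masses are not known exactly. Their poses are not given: they have to be found in the camera images.
- fixture: Fixed cradle: blue base 440 x 120 x 20 mm, a steel V cradle on its centre line and a flat dark rail each side (24 to 46 mm off it, tops 46 mm above the bench). Origin on the bench on the centre line; +x along the rails to the fixed blue end plate (90 mm high, 104 wide, inner face at x = +220 mm), z up. Base: x -205 to +235, y -60 to +60 mm.
- carriage (a joint): Slide of the sliding stop along fixture +x, 0 to 0.19 m. The stop: aluminium block 104 mm wide, underside 48, top 85 mm above the bench; its flat rear face is 58 mm behind the knob axis, at fixture x = -200 mm + value. About 5 N of friction when the knob is free, holds about 35 N when tight; the roller adds about 5 N when pushed.
- nose (a point): Tip of the stop's round nose (24 mm diameter, 10 mm long) that bears on the roller's end; on the centre line, 50 mm above the bench, 52 mm ahead (fixture +x) of the knob axis. With the roller home and the nose on it, the nose is at fixture x = +70 mm and joint carriage reads 0.16.
- knob (a joint): Clamp knob angle, 0 to 1.57 rad, growing clockwise seen from above. 0: bar along the rails, free; 1.57: bar across the rails, tight. The clamp lets go entirely below 0.5 and grips fully above 1.3. It stays where it is left; turning takes up to 0.4 N m.
- knob_mid (a point): Middle of the knob's black grip bar, on the knob's upright axis on top of the stop, 106 mm above the bench. The bar is 104 mm long, 16 mm thick, 26 mm tall (93 to 119 mm above the bench), its x axis along the bar, on a round hub 36 mm across. It can be gripped across, or its ends pushed round.
- roller: Loose steel roller, 150 mm long over all, 0.7 kg: body 40 mm diameter and 110 mm long, with a 24 mm journal 20 mm long at each end. Origin at its centre, its x axis along its length; it lies in the V cradle with its axis 50 mm above the bench and can slide along it. Home against the end plate its centre is at fixture x = +145 mm.
- carton: Loose cardboard carton 44 x 64 x 75 mm (x, y, z), 0.25 kg, origin at the centre of its underside, standing on the two rails (underside 46 mm above the bench) between the stop's nose and the roller, its 64 mm side across the rails.
- cartridge: Bystander: upright grey cartridge, 52 mm diameter, 180 mm tall, on the bench; origin at the centre of its underside.
- bushing: Bystander: steel flanged bushing standing on the bench, flange 96 mm diameter, 75 mm tall; origin at the centre of its underside.
- tray: Bystander: open green tray of bolts on the bench, 100 x 85 x 42 mm; origin at the centre of its underside.
Not all that is in view belongs to the job. Of the things that look like the carton, the smaller one is meant. Leave any orange look-alike of the roller alone.

How it is judged (in metres and radians):
On the way, in this order (a step that is already met when the one before it is completed fails the run):
1. the knob is freed (below 0.4 rad) before the stop has been moved (within 20 mm of its start) (value of joint knob below 0.4 rad and distance of nose from where it was at the start of the episode below 0.02 m), for 0.1 s.
2. the roller is pushed home against the end plate by the stop, within 3 mm, the nose within 4 mm of it (x of roller in the frame of fixture above 0.142 m and x of nose in the frame of fixture above 0.066 m and value of joint knob below 1 rad), for 0.1 s.
At the end, for the whole second after the job is handed in: The knob is tight (above 1.3 rad), the roller lies level in the cradle, in line, against the end plate within 3 mm with the stop's nose within 4 mm of its home place (carriage joint above 0.156), and the carton stands upright at rest on the bench (value of joint knob above 1.3 rad and x of roller in the frame of fixture above 0.142 m and x of nose in the frame of fixture above 0.066 m and z of roller in the frame of fixture between 0.044 and 0.056 m and angle between the x axis of roller and the x axis of fixture, either way round below 0.06 rad and height (world z) of carton below 0.006 m and angle between carton's own z axis and vertical below 0.1 rad and linear speed of each of roller, carton below 0.01 m/s); the robot touches nothing.
It fails at once if a bystander (cartridge, bushing or tray) is moved more than 30 mm or tipped (distance of any of cartridge, bushing, tray from where it was at the start of the episode above 0.03 m or angle between any of cartridge, bushing, tray's own z axis and vertical above 0.3 rad).
It also fails if it takes over 72 s, if anything falls off the work surface, if the arm or the gripper's body presses on something with over 40 N, if the wrist force passes 120 N, or if a joint passes its speed limit or range.

## Robot

A 6-joint arm with a two-finger parallel gripper is mounted at the origin on the work surface. World frame = base frame: x ahead of the robot, y to its left, z up, the work surface at z = 0. Lengths are in mm, angles in rad, forces in N, time in s.
With the tool pointing down it reaches from about 300 to 850 mm from the base axis. Payload 4.2 kg.
Tool frame: the origin (TCP) lies midway between the tips of the shut fingers; the grasp point (between the pads) lies robot.grip_depth behind it (robot.grip_depth is the distance from the TCP to the grasp point, in mm); z points along the fingers, y is the line along which they close (so a half turn about z gives the same grasp; the last joint's range is limited). The gripper opens to 91 mm and grips with 3 to 60 N. Pads are 32 mm wide; open, the fingers measure 118 mm over their backs; the gripper's body (76 mm by 178 mm) begins 60 mm behind the grasp point.
Start: joints at [-1.328, 0.32, 1.565, -0, 1.257, -0.02], TCP at [149.379, -555.274, 213.976] pointing down, gripper open.
Joint ranges: [-3.11, 3.11], [-0.84, 2.01], [0.21, 2.61], [-1.34, 4.49], [0.05, 2.63], [-2.56, 2.56]. Speed limits (rad/s): [2.57, 2.57, 3.14, 3.14, 3.14, 3.14].

## Interface

Orientations are given as a unit quaternion [x, y, z, w].
In Python, from bench import robot gives the robot as it stands. The module is installed in compiled form; this text tells all that it offers.
- The arm moves only by the tool send_rows, never from a script. Its argument "rows" is one flat list of numbers, 6 for each row, row after row: the shift along the tool's x, y, z in mm, then the turn, a rotation vector about the tool's x, y, z in degrees. In form: [tx, ty, tz, wx, wy, wz, tx, ty, tz, wx, wy, wz, ...]. A call has 1 to 5 rows; each row is the pose to reach, as a shift and turn from the pose commanded when the call began, along the tool's axes at that moment; what a row does not reach only later rows make up. A row lasts 1/8 s, in which the tool goes at most 62.5 mm and 10.7 degrees, less where a joint would pass 70% of its speed; a pose out of reach is approached as far as the arm can. A call with a gripper value outside its range is refused whole. "claw" is the opening, from -1 (shut) to 1 (fully open), set as the call begins (left out, the last holds). The fingers move at their own pace and stop on an object; the grip force is fixed at half the most. Time passes only in rows, so rows that repeat a pose let the fingers close. It gives the time, the measured TCP pose, the force, the opening and the grip force at its end, in the units of the state.
- robot.get_obs(): the state, without advancing time (a new reading comes with each control period).
- robot.grab_frame(name): name is "side" or "top"; returns a dict with "frame" (420x560x3 uint8, red, green, blue), "range_z" (420x560 float32, mm along the optical axis (not along the pixel's ray), 0 where there is no reading), "fx", "fy", "cx", "cy" (pixels), "dist_coeffs" ([k1, k2, p1, p2, k3] as OpenCV has them; the pictures are not rectified), "extrinsics" (4x4, takes a point from camera to world coordinates). Camera axes: x right, y down, z forward; pixel columns grow to the right and rows downward; lengths in mm; the calibration is good to about 2 mm. A picture is of the moment at which its call begins.
- robot.job_done(): hands the job in; it is judged then, once.
The state is a dict: "t": time; "joint_pos": joint angles; "qd": joint speeds; "joint_efforts": joint torques, N m; "ee_pos": TCP position; "tool_rot": TCP orientation; "ft_force": force on the tool from outside, world axes, zero at the start; "wrist_torque": the same for the moment, N m; "gripper_width": opening from 0.0 (shut) to 1.0 (fully open); "gripper_force": force on a finger pad.
Only numpy, scipy, OpenCV 4.12 (cv2) and the standard library are available. Lean on these libraries where they do the work, as an engineer would, in place of code of your own. Each camera call takes 0.05 s, during which the arm holds its last target. There are 200 camera calls.

## Working session

There is one attempt and no reset: what is moved stays moved. The work goes in short steps, Python scripts to look and compute and a tool call to move; the robot and the scene stay as the last step left them, time stands still between calls to the robot, and variables do not carry over. Pictures are saved under pics/ and viewed, at most 10 in all, crops included, and the job is handed in when it is done.

Besides the shell and the picture viewer there is one more tool, called after "Call:" as name(argument=value, ...) on one line, values as JSON. send_rows: Moves the arm, as the interface text tells. Its arguments: {"type":"object","properties":{"rows":{"type":"array","items":{"type":"number"}},"claw":{"type":"number"}},"required":["rows"]}

```bash
mkdir -p pics; cat > h.py <<'E'
import numpy as np, cv2, pickle
def world(f,px,z=None):
    """pixels -> world points; on plane z, or using depth if z None"""
    px=np.asarray(px,float).reshape(-1,2)
    K=np.array([[f['fx'],0,f['cx']],[0,f['fy'],f['cy']],[0,0,1]])
    n=cv2.undistortPoints(px.reshape(-1,1,2),K,np.array(f['dist_coeffs'],float)).reshape(-1,2)
    d=np.c_[n,np.ones(len(n))]; T=np.array(f['extrinsics'])
    if z is None:
        r=np.array([f['range_z'][int(v),int(u)] for u,v in px])
        return (d*r[:,None])@T[:3,:3].T+T[:3,3]
    w=d@T[:3,:3].T; return T[:3,3]+w*((z-T[2,3])/w[:,2])[:,None]
def cloud(f):
    v,u=np.mgrid[0:420,0:560]; P=world(f,np.c_[u.ravel(),v.ravel()]).reshape(420,560,3)
    P[f['range_z']<=0]=np.nan; return P
E
python3 - <<'E'
from h import *
from bench import robot
for n in('side','top'):
    f=robot.grab_frame(n); pickle.dump(f,open(n+'.pkl','wb'))
    cv2.imwrite(f'pics/{n}0.png',f['frame'][:,:,::-1]); print(n,np.round(f['extrinsics'],3).tolist(),f['fx'],(f['range_z']>0).mean())
o=robot.get_obs();print(o,robot.grip_depth)
E
```

```text
side [[-0.949, -0.148, 0.278, 315.899], [-0.314, 0.507, -0.803, 858.994], [-0.022, -0.849, -0.528, 597.319], [0.0, 0.0, 0.0, 1.0]] 425.32427254247756 0.9959396258503401
top [[-0.019, -0.994, 0.104, 465.108], [-1.0, 0.02, 0.008, 50.019], [-0.01, -0.103, -0.995, 986.981], [0.0, 0.0, 0.0, 1.0]] 388.2381372721199 0.9959778911564626
{'t': 0.1, 'joint_pos': array([-1.32800830e+00,  3.20215394e-01,  1.56555958e+00,  1.41203748e-05,
        1.25738437e+00, -1.99679627e-02]), 'qd': array([-0.00140536, -0.00089346, -0.00421713,  0.00045319,  0.00016047,
        0.00027705]), 'joint_efforts': array([ 4.39034648e-04, -4.13332772e+01, -2.32509577e+01,  7.28480774e-02,
        4.22022364e-02, -6.86834892e-05]), 'ee_pos': array([ 149.26657039, -554.82051158,  213.21058466]), 'tool_rot': array([ 9.91382299e-01,  1.30998180e-01, -8.04187797e-05, -7.79231897e-04]), 'ft_force': array([0.02241714, 0.6297888 , 0.03618757]), 'wrist_torque': array([-0.01428474,  0.06612361, -0.02136658]), 'gripper_force': 0.0, 'gripper_width': 1.001161687145836} 18.8
```

View pics/side0.png

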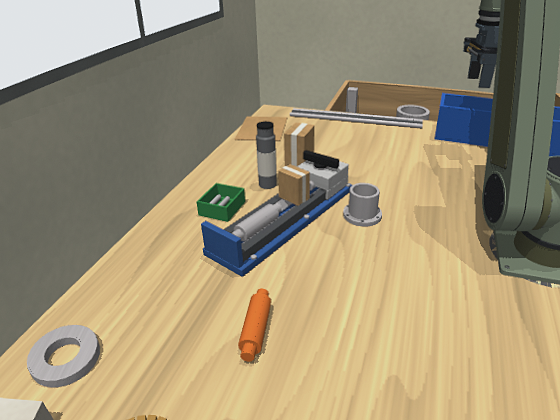

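View pics/top0.png

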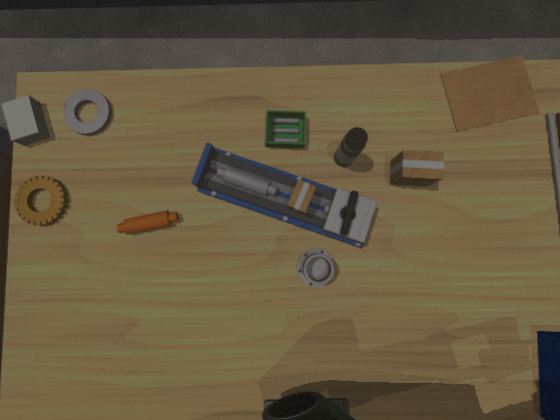

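The side view shows the cradle with the stop and knob at (320,158) and a carton at (294,183). The top view shows the roller at (245,180), carton at (302,195), knob at (349,213), cartridge at (350,147), bushing at (318,267) and tray at (286,129).

Carton candidates in the top view are (302,195) and (415,168). The first is smaller and stands on the rails, so it fits the description. The orange roller at (148,222) is a decoy. I'll measure next and confirm with a crop.

```bash
python3 - <<'E'
from h import *
T=pickle.load(open('top.pkl','rb'));S=pickle.load(open('side.pkl','rb'))
C={'top':cloud(T),'side':cloud(S)}
for n,f in(('top',T),('side',S)):
    P=C[n]; hsv=cv2.cvtColor(f['frame'],cv2.COLOR_RGB2HSV)
    x,y,z=P[...,0],P[...,1],P[...,2]
    print(n,'bench z',np.nanmedian(z[(z<15)&(abs(x-450)<150)&(abs(y)<200)]))
    blue=(hsv[...,0]>100)&(hsv[...,0]<125)&(hsv[...,1]>130)&(x>350)&(y>-250)&(y<350)
    b=blue&(z>8)&(z<32); 
    r=cv2.minAreaRect(np.float32(P[b][:,:2])); print(' base rect',r, np.nanmedian(z[b]))
    b=blue&(z>80)&(z<100)
    if b.sum()>10: print(' endplate top',cv2.minAreaRect(np.float32(P[b][:,:2])),np.nanmedian(z[b]),b.sum())
    # objects: by height slices around fixture
    reg=(x>330)&(x<900)&(y>-300)&(y<300)
    for nm,lo,hi in(('85 block',80,89),('119 knob/carton',112,126),('>126',126,220)):
        m=(reg&(z>lo)&(z<hi)).astype(np.uint8); k,l,st,ce=cv2.connectedComponentsWithStats(m)
        for i in range(1,k):
            if st[i,4]>40:
                r=cv2.minAreaRect(np.float32(P[l==i][:,:2]))
                print(' ',nm,'px',ce[i].round(),st[i,4],'c',np.round(r[0],1),'s',np.round(r[1],1),'a',round(r[2],1),'z',np.nanmedian(z[l==i]).round(1))
cv2.imwrite('pics/crop.png',np.hstack([cv2.resize(T['frame'][130:250,260:460,::-1],(400,240),interpolation=3),cv2.resize(S['frame'][110:230,220:420,::-1],(400,240),interpolation=3)]))
E
```

```text
top bench z -0.2303412308139059
 base rect ((593.6323852539062, 29.944107055664062), (420.0502624511719, 114.93421936035156), 69.4897232055664) 19.58187866084188
  85 block px [205. 154.] 54 c [689.9 226.8] s [15.  37.7] a 71.4 z 88.0
  85 block px [200. 172.] 67 c [647.1 242.8] s [15.  58.5] a 70.3 z 87.5
  85 block px [351. 215.] 1508 c [ 539.5 -112.7] s [102.2 104.3] a 69.9 z 84.7
  119 knob/carton px [348. 153.] 42 c [ 682.6 -107. ] s [49.6 18.9] a 55.9 z 120.5
  119 knob/carton px [301. 196.] 552 c [582.3   3.1] s [43.9 65. ] a 65.7 z 120.7
  119 knob/carton px [350. 213.] 323 c [ 542.5 -106. ] s [ 16.7 102.8] a 73.1 z 118.2
  >126 px [355. 141.] 558 c [ 693.8 -114.8] s [47.7 47.3] a 6.0 z 180.5
side bench z -1.4026228900285105
 base rect ((593.0052490234375, 42.5986328125), (433.6546325683594, 120.49236297607422), 69.41181945800781) 17.810770626730005
 endplate top ((666.8758544921875, 237.63436889648438), (16.020227432250977, 103.15408325195312), 70.90599822998047) 87.7698624325516 296
  85 block px [297. 141.] 79 c [ 633.8 -249.4] s [94.5 47.9] a 43.0 z 84.5
  85 block px [267. 160.] 56 c [686.1 -99.6] s [52.6 29.6] a 30.5 z 84.7
  85 block px [322. 169.] 424 c [ 539.5 -107.1] s [ 99.6 104.5] a 71.9 z 83.8
  85 block px [294. 187.] 100 c [577.8  21.2] s [73.8 36.1] a 8.6 z 84.6
  85 block px [221. 232.] 277 c [667.2 237. ] s [ 17.1 104.1] a 70.7 z 87.5
  119 knob/carton px [266. 148.] 90 c [688.4 -98.5] s [48.5 24.5] a 21.7 z 118.5
  119 knob/carton px [321. 155.] 142 c [ 542.4 -101.7] s [ 16.8 101.1] a 72.7 z 116.7
  119 knob/carton px [294. 172.] 323 c [580.6   5. ] s [47.4 67.3] a 61.6 z 119.5
  >126 px [265. 134.] 440 c [ 693.  -110.6] s [49.4 50.5] a 57.4 z 155.8
```

View pics/crop.png

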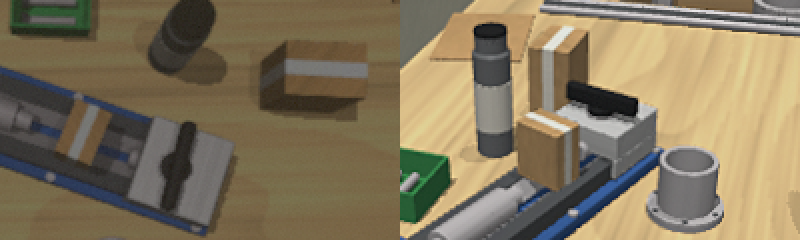

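The crop confirms it: the small carton stands on the rails, and the larger one stands on the bench behind. From both views:
- Carton: about (581.5, 4), top at z 120, yaw about 65°.
- Knob: about (542.4, -104), top at z 118, bar at about 163°.
- Fixture: yaw about 70°, origin about (589, 22).

```bash
cat >> h.py <<'E'
from scipy.spatial.transform import Rotation as R
def move(robot,p,ya,frm=None):
    """shift (tool axes) and turn from pose now to TCP p, pointing down, tool y at world angle ya deg"""
    o=robot.get_obs(); q=R.from_quat(o['tool_rot']); a=np.radians(ya); y=np.array([np.cos(a),np.sin(a),0]); z=np.array([0,0,-1.])
    G=R.from_matrix(np.c_[np.cross(y,z),y,z])
    print('t',round(o['t'],2),'ee',o['ee_pos'].round(1),'shift',q.inv().apply(np.array(p)-o['ee_pos']).round(1),'turn',(q.inv()*G).as_rotvec(True).round(1),'q',o['joint_pos'].round(2),'w',round(o['gripper_width'],3),'F',o['ft_force'].round(1))
E
python3 - <<'E'
from h import *
from bench import robot
move(robot,(581.5,4,214),-115)
T=pickle.load(open('top.pkl','rb')); print(world(T,[(318,267),(286,129),(148,222),(270,185)],40).round())
E
```

```text
t 0.1 ee [ 149.3 -554.8  213.2] shift [ 5.625e+02 -4.274e+02 -1.000e-01] turn [-0.1  0.  40.1] q [-1.33  0.32  1.57  0.    1.26 -0.02] w 1.001 F [0.  0.6 0. ]
[[419. -38.  40.]
 [762.  32.  40.]
 [536. 375.  40.]
 [621.  74.  40.]]
```

Call:
send_rows(rows=[47,-36,0,0,0,4,94,-72,0,0,0,8,141,-108,0,0,0,12,188,-144,0,0,0,16,235,-178,0,0,0,20], claw=1)

```text
t: 0.72
ee_pos: [330.8, -320.5, 213.8]
tool_rot: [0.999, -0.044, -0.0, -0.0]
ft_force: [1.0, -0.3, 0.2]
gripper_width: 1.001
gripper_force: 0.0
```

```bash
python3 -c "
from h import *
from bench import robot
move(robot,(581.5,4,214),-115)"
```

```text
t 0.72 ee [ 330.8 -320.5  213.8] shift [ 2.209e+02 -3.455e+02 -2.000e-01] turn [-0.   0.  19.9] q [-0.79  0.14  1.81  0.    1.19  0.86] w 1.001 F [ 1.  -0.3  0.2]
```

Call:
send_rows(rows=[28,-43,0,0,0,4,56,-86,0,0,0,8,84,-129,0,0,0,12,112,-172,0,0,0,16,140,-215,0,0,0,20])

```text
t: 1.35
ee_pos: [488.7, -118.7, 213.7]
tool_rot: [0.976, -0.217, -0.0, 0.0]
ft_force: [0.8, 0.1, -0.0]
gripper_width: 0.997
gripper_force: 0.0
```

```bash
python3 -c "
from h import *
from bench import robot
move(robot,(581.5,4,214),-115)"
```

```text
t 1.35 ee [ 488.7 -118.7  213.7] shift [  32.1 -150.4   -0.4] turn [ 0.   0.  -0.1] q [-0.26  0.21  1.72 -0.    1.21  1.75] w 0.997 F [ 0.8  0.1 -0. ]
```

Call:
send_rows(rows=[11,-50,0,0,0,0,22,-100,0,0,0,0,32,-149,0,0,0,0,32,-150,30,0,0,0,32,-150,50,0,0,0])

```text
t: 1.98
ee_pos: [579.9, 3.2, 162.1]
tool_rot: [0.977, -0.215, -0.001, 0.0]
ft_force: [-0.2, 0.9, -0.5]
gripper_width: 1.001
gripper_force: 0.0
```

```bash
python3 - <<'E'
from h import *
from bench import robot
move(robot,(581.5,4,80),-115)
a=robot.grab_frame('side');b=robot.grab_frame('top')
cv2.imwrite('pics/c1.png',np.hstack([cv2.resize(x['frame'][90:250,200:400,::-1],(400,320),interpolation=3) if i==0 else cv2.resize(x['frame'][120:280,230:430,::-1],(400,320),interpolation=3) for i,x in enumerate((a,b))]))
E
```

```text
t 1.98 ee [579.9   3.2 162.1] shift [ 1.3 -1.5 82.1] turn [0.1 0.1 0.1] q [-0.01  0.37  1.63 -0.    1.15  1.99] w 1.001 F [-0.2  0.9 -0.5]
```

View pics/c1.png

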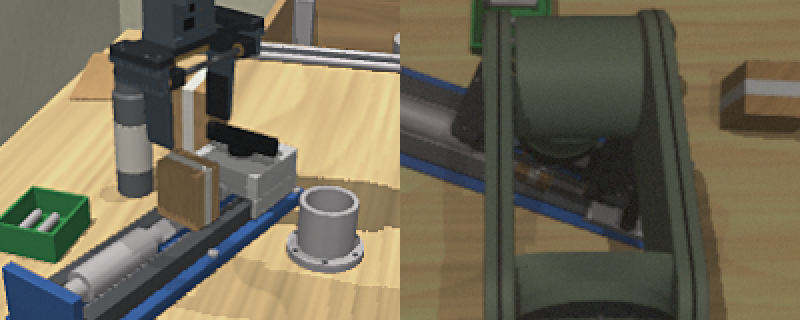

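The fingers at (158,110) and (220,85) in the left crop straddle the carton at (188,185), ready to come down around its 44 mm side. Going down.

Call:
send_rows(rows=[1,-1,25,0,0,0,1,-1,50,0,0,0,1,-1,72,0,0,0,1,-1,82,0,0,0,1,-1,82,0,0,0])

```text
t: 2.7
ee_pos: [581.7, 2.7, 82.0]
tool_rot: [0.976, -0.216, -0.0, 0.0]
ft_force: [-0.8, 0.2, 0.2]
gripper_width: 1.001
gripper_force: 0.0
```

Call:
send_rows(rows=[0,0,0,0,0,0,0,0,0,0,0,0,0,0,0,0,0,0,0,0,0,0,0,0,0,0,0,0,0,0], claw=-1)

```text
t: 3.32
ee_pos: [582.0, 3.0, 82.1]
tool_rot: [0.976, -0.216, 0.0, -0.0]
ft_force: [1.1, 1.8, -0.1]
gripper_width: 0.487
gripper_force: 1.0
```

Call:
send_rows(rows=[0,0,0,0,0,0,0,0,-10,0,0,0,0,0,-30,0,0,0,0,0,-60,0,0,0,0,0,-80,0,0,0])

```text
t: 3.95
ee_pos: [581.9, 2.7, 163.6]
tool_rot: [0.976, -0.216, 0.001, 0.0]
ft_force: [-0.2, 0.5, -1.5]
gripper_width: 0.481
gripper_force: 30.0
```

```bash
python3 - <<'E'
from h import *
from bench import robot
move(robot,(430,130,160),-115)
a=robot.grab_frame('side')
cv2.imwrite('pics/c2.png',cv2.resize(a['frame'][60:260,180:420,::-1],(720,600),interpolation=3))
E
```

```text
t 3.95 ee [581.9   2.7 163.6] shift [-191.4  -51.4    3.4] turn [-0.  -0.1  0.1] q [-0.02  0.37  1.63 -0.    1.15  1.99] w 0.481 F [-0.2  0.5 -1.5]
```

View pics/c2.png

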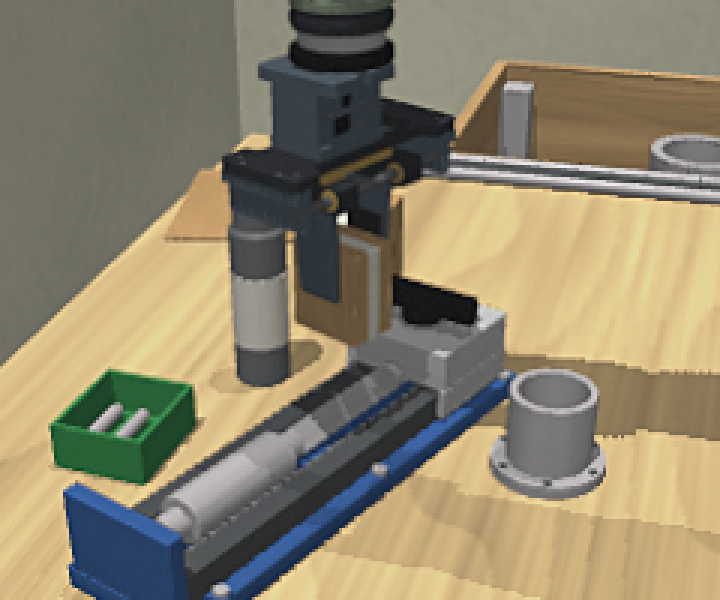

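The carton is held upright between the fingers at (350,270), clear of the cradle. Now to carry it to (430, 130) on the bench.

Call:
send_rows(rows=[-45,-12,0,0,0,-5,-95,-26,0,0,0,-10,-145,-39,0,0,0,-15,-191,-51,0,0,0,-20,-191,-51,30,0,0,-20])

```text
t: 4.62
ee_pos: [428.8, 131.3, 133.2]
tool_rot: [0.999, -0.041, 0.002, -0.001]
ft_force: [0.6, 0.5, -1.5]
gripper_width: 0.484
gripper_force: 30.0
```

Call:
send_rows(rows=[0,0,40,0,0,0,0,0,70,0,0,0,0,0,85,0,0,0,0,0,90,0,0,0,0,0,90,0,0,0])

```text
t: 5.25
ee_pos: [430.1, 129.6, 42.0]
tool_rot: [0.999, -0.043, -0.0, 0.0]
ft_force: [1.0, -0.5, -2.1]
gripper_width: 0.481
gripper_force: 30.0
```

```bash
python3 - <<'E'
from h import *
from bench import robot
move(robot,(430,130,37),-95)
a=robot.grab_frame('side')
P=cloud(a);m=(abs(P[...,0]-430)<60)&(abs(P[...,1]-130)<60);print(np.histogram(P[m][:,2],bins=range(-10,120,10)))
E
```

```text
t 5.25 ee [430.1 129.6  42. ] shift [-0.1 -0.4  5. ] turn [0.  0.  0.1] q [ 0.27  0.32  2.08 -0.    0.74  1.92] w 0.481 F [ 1.  -0.5 -2.1]
(array([1167,  126,  123,  120,   89,  104,  120,  132,  136,   47,    0,
          2]), array([-10,   0,  10,  20,  30,  40,  50,  60,  70,  80,  90, 100, 110]))
```

Call:
send_rows(rows=[0,0,3,0,0,0,0,0,5,0,0,0,0,0,6,0,0,0,0,0,6,0,0,0])

```text
t: 5.8
ee_pos: [430.1, 129.6, 36.1]
tool_rot: [0.999, -0.043, 0.0, 0.0]
ft_force: [-0.4, -0.8, -1.2]
gripper_width: 0.482
gripper_force: 30.0
```

Call:
send_rows(rows=[0,0,0.5,0,0,0,0,0,1,0,0,0,0,0,1,0,0,0])

```text
t: 6.18
ee_pos: [430.1, 129.6, 36.0]
tool_rot: [0.999, -0.043, 0.0, 0.0]
ft_force: [-2.8, -0.8, 9.7]
gripper_width: 0.48
gripper_force: 30.0
```

Call:
send_rows(rows=[0,0,0,0,0,0,0,0,0,0,0,0,0,0,0,0,0,0,0,0,0,0,0,0], claw=1)

```text
t: 6.68
ee_pos: [430.0, 129.6, 34.8]
tool_rot: [0.999, -0.043, -0.0, 0.0]
ft_force: [-0.6, -0.4, 0.7]
gripper_width: 0.892
gripper_force: 0.0
```

Call:
send_rows(rows=[0,0,-15,0,0,0,0,0,-50,0,0,0,0,0,-90,0,0,0,0,0,-135,0,0,0,0,0,-135,0,0,0])

```text
t: 7.3
ee_pos: [432.3, 130.2, 173.1]
tool_rot: [0.999, -0.043, 0.004, -0.001]
ft_force: [0.9, -0.7, -0.5]
gripper_width: 0.998
gripper_force: 0.0
```

```bash
python3 - <<'E'
from h import *
from bench import robot
move(robot,(542.4,-104.5,170),-107)
a=robot.grab_frame('side')
P=cloud(a);m=(abs(P[...,0]-430)<60)&(abs(P[...,1]-130)<60)&(P[...,2]>68)&(P[...,2]<90);print(cv2.minAreaRect(np.float32(P[m][:,:2])),np.median(P[m][:,2]),P[m][:,2].std())
E
```

```text
t 7.3 ee [432.3 130.2 173.1] shift [129.9 224.4   3.5] turn [-0.2 -0.4 12.1] q [ 0.27  0.15  1.9  -0.    1.08  1.92] w 0.998 F [ 0.9 -0.7 -0.5]
((429.2571105957031, 130.33714294433594), (48.0672721862793, 63.36671447753906), 83.80316925048828) 73.42248335758978 1.5383557586550096
```

Call:
send_rows(rows=[26,45,0,0,0,3,52,90,0,0,0,6,78,135,0,0,0,9,104,180,0,0,0,12,130,224,3,0,0,12])

```text
t: 7.98
ee_pos: [539.8, -106.3, 165.0]
tool_rot: [0.989, -0.148, -0.002, -0.0]
ft_force: [0.2, 0.4, -0.4]
gripper_width: 1.004
gripper_force: 0.0
```

Call:
send_rows(rows=[0,0,0,0,0,0,0,0,15,0,0,0,0,0,30,0,0,0])

```text
t: 8.35
ee_pos: [538.9, -103.5, 135.1]
tool_rot: [0.989, -0.147, -0.001, -0.0]
ft_force: [-0.2, 0.0, 0.1]
gripper_width: 0.998
gripper_force: 0.0
```

```bash
python3 - <<'E'
from h import *
from bench import robot
move(robot,(542.4,-104.5,95),-107)
a=robot.grab_frame('side')
cv2.imwrite('pics/c3.png',cv2.resize(a['frame'][60:260,180:420,::-1],(720,600),interpolation=3))
E
```

```text
t 8.35 ee [ 538.9 -103.5  135.1] shift [ 3.7 -0.  40.1] turn [0.  0.1 0.1] q [-0.21  0.34  1.74  0.    1.06  1.65] w 0.998 F [-0.2  0.   0.1]
```

View pics/c3.png

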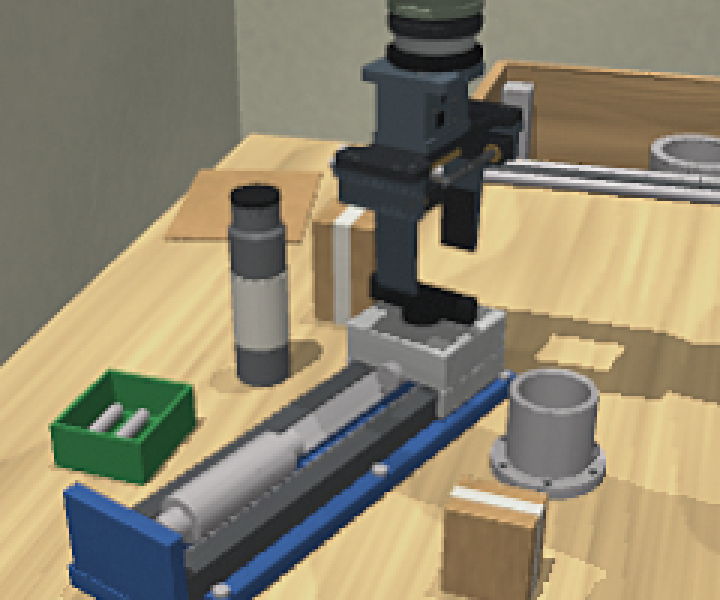

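The carton stands upright on the bench at (495,545). The fingers are above the knob bar at (425,300). Going down and gripping.

Call:
send_rows(rows=[3,0,20,0,0,0,4,0,35,0,0,0,4,0,40,0,0,0,4,0,40,0,0,0])

```text
t: 8.9
ee_pos: [543.8, -105.7, 96.7]
tool_rot: [0.989, -0.147, -0.0, 0.0]
ft_force: [-0.0, -0.3, 1.1]
gripper_width: 0.997
gripper_force: 0.0
```

Call:
send_rows(rows=[0,0,0,0,0,0,0,0,0,0,0,0,0,0,0,0,0,0,0,0,0,0,0,0,0,0,0,0,0,0], claw=-1)

```text
t: 9.52
ee_pos: [544.0, -106.0, 97.0]
tool_rot: [0.989, -0.147, 0.0, 0.0]
ft_force: [-0.9, -0.4, 0.1]
gripper_width: 0.483
gripper_force: 0.0
```

Call:
send_rows(rows=[0,0,0,0,0,0,0,0,0,0,0,0,0,0,0,0,0,0,0,0,0,0,0,0])

```text
t: 10.02
ee_pos: [544.6, -104.1, 96.9]
tool_rot: [0.989, -0.148, 0.0, -0.002]
ft_force: [1.4, 5.2, -0.4]
gripper_width: 0.175
gripper_force: 30.0
```

Call:
send_rows(rows=[1,-2,0,0,0,-9,1,-2,0,0,0,-18,1,-2,0,0,0,-27,1,-2,0,0,0,-36,1,-2,0,0,0,-45])

```text
t: 10.65
ee_pos: [544.6, -103.4, 96.8]
tool_rot: [0.97, 0.244, -0.001, -0.001]
ft_force: [-3.0, 3.5, 0.5]
gripper_width: 0.172
gripper_force: 30.0
```

Call:
send_rows(rows=[0,0,0,0,0,-9,0,0,0,0,0,-18,0,0,0,0,0,-27,0,0,0,0,0,-36,0,0,0,0,0,-42])

```text
t: 11.28
ee_pos: [544.2, -103.1, 96.8]
tool_rot: [0.818, 0.575, -0.0, -0.002]
ft_force: [-3.4, 3.3, 2.7]
gripper_width: 0.179
gripper_force: 30.1
```

Call:
send_rows(rows=[0,0,0,0,0,0,0,0,0,0,0,0])

```text
t: 11.52
ee_pos: [544.3, -103.1, 96.8]
tool_rot: [0.82, 0.573, -0.0, -0.002]
ft_force: [-3.9, 3.9, 2.1]
gripper_width: 0.176
gripper_force: 30.0
```

```bash
python3 - <<'E'
from h import *
from bench import robot
o=robot.get_obs();y=R.from_quat(o['tool_rot']).as_matrix()[:,1];ya=np.degrees(np.arctan2(y[1],y[0]));print('ya',ya,o['wrist_torque'].round(2))
a=np.radians(70);move(robot,o['ee_pos']+155*np.array([np.cos(a),np.sin(a),0]),-20)
f=robot.grab_frame('side')
cv2.imwrite('pics/c4.png',cv2.resize(f['frame'][60:260,180:420,::-1],(720,600),interpolation=3))
P=cloud(f)
rel=P-np.array([589,22,0]);c,s=np.cos(a),np.sin(a);X=rel[...,0]*c+rel[...,1]*s;Y=-rel[...,0]*s+rel[...,1]*c;Z=P[...,2]
m=(abs(Y)<10)&(Z>55)&(Z<75)&(X>-80)&(X<205);print('roller top x',np.percentile(X[m],[2,98]))
m=(abs(Y)<45)&(Z>86)&(Z<95)&(X>205)&(X<250);print('endplate',np.percentile(X[m],[2,50,98]),np.median(Y[m]))
E
```

```text
ya -20.1295050062042 [ 0.71  0.47 -0.32]
t 11.53 ee [ 544.3 -103.1   96.8] shift [155.   -0.4   0.2] turn [-0.2 -0.1 -0.1] q [-0.21  0.39  1.78  0.    0.98  0.14] w 0.176 F [-3.9  3.9  2.1]
roller top x [ 46.86906874 190.51098587]
endplate [221.32335979 228.93416414 235.97632252] 2.516833724727931
```

View pics/c4.png

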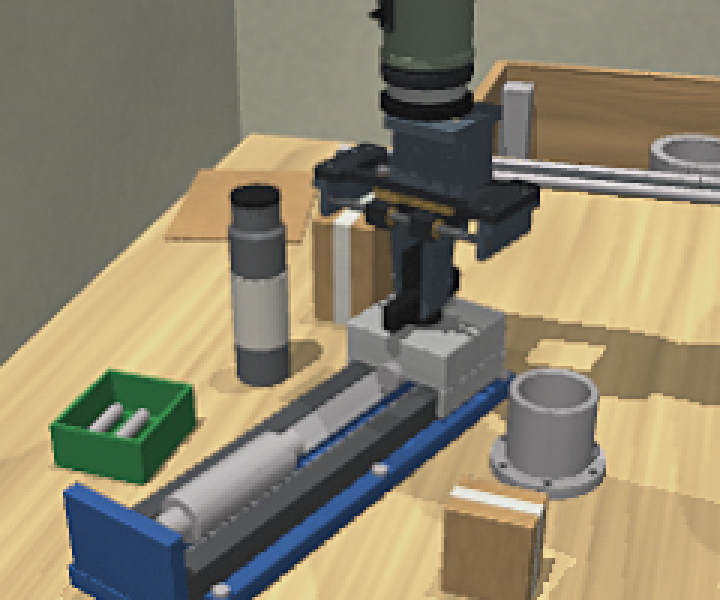

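The knob bar now lies along the rails, seen end-on at (410,310), so the clamp is free. Tool x points along fixture +x. I'll drag the stop by the gripped bar and check the force on the way.

Call:
send_rows(rows=[5,0,0,0,0,0,20,0,0,0,0,0,40,0,0,0,0,0,60,0,0,0,0,0,75,0,0,0,0,0])

```text
t: 12.2
ee_pos: [569.6, -34.6, 96.8]
tool_rot: [0.819, 0.573, -0.002, -0.0]
ft_force: [-5.2, -4.3, 2.5]
gripper_width: 0.169
gripper_force: 30.0
```

Call:
send_rows(rows=[15,0,0,0,0,0,30,0,0,0,0,0,42,0,0,0,0,0,54,0,0,0,0,0,60,0,0,0,0,0])

```text
t: 12.82
ee_pos: [589.9, 19.8, 96.8]
tool_rot: [0.819, 0.574, -0.003, 0.001]
ft_force: [-5.9, -11.1, 4.3]
gripper_width: 0.174
gripper_force: 30.0
```

```bash
cat > chk.py <<'E'
from h import *
from bench import robot
o=robot.get_obs();print(o['t'],o['ee_pos'].round(1),o['ft_force'].round(1),'along',(o['ft_force'][:2]@[.342,.94]).round(1),'lat',(o['ft_force'][:2]@[-.94,.342]).round(1))
f=robot.grab_frame('side');a=np.radians(70)
P=cloud(f);rel=P-np.array([589,22,0]);c,s=np.cos(a),np.sin(a);X=rel[...,0]*c+rel[...,1]*s;Y=-rel[...,0]*s+rel[...,1]*c;Z=P[...,2]
m=(abs(Y)<8)&(Z>64)&(Z<74)&(X>0)&(X<212);print('body x',np.percentile(X[m],[3,97]))
m=(abs(Y)<45)&(Z>86)&(Z<95)&(X>205)&(X<250);print('endplate',np.percentile(X[m],[3,97]))
m=(abs(abs(Y)-40)<10)&(Z>80)&(Z<88)&(X>-200)&(X<150);print('block top x',np.percentile(X[m],[3,97]))
E
python3 chk.py
```

```text
12.825 [589.9  19.8  96.8] [ -5.9 -11.1   4.3] along -12.4 lat 1.7
body x [ 37.21849597 177.81295871]
endplate [220.68271731 235.93370858]
block top x [-53.72391573  38.13878878]
```

Call:
send_rows(rows=[4,0,0,0,0,0,8,0,0,0,0,0,12,0,0,0,0,0,12,0,0,0,0,0])

```text
t: 13.38
ee_pos: [594.0, 31.0, 96.8]
tool_rot: [0.819, 0.573, -0.003, 0.001]
ft_force: [-5.9, -7.5, 3.4]
gripper_width: 0.173
gripper_force: 30.0
```

Call:
send_rows(rows=[2,0,0,0,0,0,4,0,0,0,0,0,4,0,0,0,0,0])

```text
t: 13.75
ee_pos: [595.2, 34.4, 96.8]
tool_rot: [0.819, 0.573, -0.003, 0.001]
ft_force: [-5.2, -9.5, 2.6]
gripper_width: 0.173
gripper_force: 30.0
```

```bash
python3 chk.py
```

```text
13.75 [595.2  34.4  96.8] [-5.2 -9.5  2.6] along -10.7 lat 1.6
body x [ 53.52065892 192.95322719]
endplate [220.68148461 235.91356606]
block top x [-39.4862722   53.47998989]
```

Call:
send_rows(rows=[1.5,0,0,0,0,0,3,0,0,0,0,0,3,0,0,0,0,0])

```text
t: 14.18
ee_pos: [596.2, 37.1, 96.8]
tool_rot: [0.819, 0.573, -0.003, 0.001]
ft_force: [-5.6, -9.0, 3.1]
gripper_width: 0.174
gripper_force: 30.0
```

Call:
send_rows(rows=[1,0,0,0,0,0,2,0,0,0,0,0,2,0,0,0,0,0])

```text
t: 14.55
ee_pos: [596.9, 38.9, 96.8]
tool_rot: [0.819, 0.573, -0.003, 0.001]
ft_force: [-6.0, -9.5, 4.1]
gripper_width: 0.174
gripper_force: 30.0
```

Call:
send_rows(rows=[1,0,0,0,0,0,2,0,0,0,0,0,2,0,0,0,0,0])

```text
t: 14.92
ee_pos: [597.4, 40.2, 96.8]
tool_rot: [0.819, 0.573, -0.004, 0.001]
ft_force: [-6.5, -10.5, 4.4]
gripper_width: 0.173
gripper_force: 30.0
```

```bash
python3 chk.py
```

```text
14.925 [597.4  40.2  96.8] [ -6.5 -10.5   4.4] along -12.0 lat 2.5
body x [ 59.53992586 197.7530754 ]
endplate [220.99134624 235.81873642]
block top x [-32.79488348  59.62028057]
```

Call:
send_rows(rows=[1,0,0,0,0,0,2,0,0,0,0,0,2,0,0,0,0,0])

```text
t: 15.35
ee_pos: [597.4, 40.3, 96.7]
tool_rot: [0.819, 0.574, -0.005, 0.002]
ft_force: [-7.2, -16.3, 5.3]
gripper_width: 0.174
gripper_force: 30.0
```

Call:
send_rows(rows=[1,0,0,0,0,0,2,0,0,0,0,0,2,0,0,0,0,0])

```text
t: 15.72
ee_pos: [597.5, 40.4, 96.8]
tool_rot: [0.819, 0.574, -0.007, 0.003]
ft_force: [-9.0, -21.2, 5.2]
gripper_width: 0.173
gripper_force: 30.0
```

```bash
python3 chk.py
```

```text
15.725 [597.5  40.4  96.8] [ -9.  -21.2   5.2] along -23.0 lat 1.2
body x [ 59.66184544 197.21240656]
endplate [221.38836097 236.07547599]
block top x [-31.94483534  60.02339187]
```

The force rose to 23 N along the rail with no further motion, so the roller is home. The TCP sits at fixture x ≈ 19, against an expected 18. Tightening next, with the light push kept on.

Call:
send_rows(rows=[0,0,0,0,0,9,0,0,0,0,0,18,0,0,0,0,0,27,0,0,0,0,0,36,0,0,0,0,0,45])

```text
t: 16.4
ee_pos: [597.9, 40.0, 96.7]
tool_rot: [0.976, 0.216, -0.005, 0.006]
ft_force: [-7.2, -22.5, 5.8]
gripper_width: 0.173
gripper_force: 30.0
```

Call:
send_rows(rows=[0,0,0,0,0,9,0,0,0,0,0,18,0,0,0,0,0,27,0,0,0,0,0,36,0,0,0,0,0,44])

```text
t: 17.02
ee_pos: [598.0, 39.3, 96.7]
tool_rot: [0.986, -0.165, -0.002, 0.008]
ft_force: [-6.0, -23.3, 6.0]
gripper_width: 0.175
gripper_force: 30.0
```

Call:
send_rows(rows=[0,0,0,0,0,0,0,0,0,0,0,0])

```text
t: 17.27
ee_pos: [598.0, 39.3, 96.7]
tool_rot: [0.986, -0.164, -0.002, 0.008]
ft_force: [-7.4, -24.1, 5.8]
gripper_width: 0.18
gripper_force: 30.1
```

```bash
python3 chk.py; python3 -c "
from h import *
from bench import robot
o=robot.get_obs();y=R.from_quat(o['tool_rot']).as_matrix()[:,1];print(np.degrees(np.arctan2(y[1],y[0])),o['wrist_torque'].round(2),o['joint_pos'].round(2))"
```

```text
17.275 [598.   39.3  96.7] [ -7.4 -24.1   5.8] along -25.2 lat -1.3
body x [ 60.1090311  198.06219123]
endplate [221.22035006 235.79792488]
block top x [-32.29286605  59.53829336]
-108.86798530836859 [-3.76  1.37 -0.11] [ 0.05  0.45  1.67 -0.02  1.03  1.96]
```

Call:
send_rows(rows=[0,3,0,0,0,0,0,6,0,0,0,0,0,6,0,0,0,0])

```text
t: 17.7
ee_pos: [598.0, 39.1, 96.7]
tool_rot: [0.986, -0.165, -0.001, 0.003]
ft_force: [-1.8, -7.5, 1.9]
gripper_width: 0.175
gripper_force: 30.0
```

Call:
send_rows(rows=[0,0,0,0,0,0,0,0,0,0,0,0,0,0,0,0,0,0,0,0,0,0,0,0,0,0,0,0,0,0], claw=0.3)

```text
t: 18.32
ee_pos: [599.0, 42.4, 96.9]
tool_rot: [0.986, -0.164, 0.0, 0.0]
ft_force: [0.2, 0.8, -0.3]
gripper_width: 0.643
gripper_force: 0.0
```

Call:
send_rows(rows=[0,0,-10,0,0,0,0,0,-40,0,0,0,0,0,-90,0,0,0,0,0,-140,0,0,0,0,0,-140,0,0,0])

```text
t: 18.95
ee_pos: [601.4, 42.4, 242.7]
tool_rot: [0.986, -0.165, 0.005, -0.001]
ft_force: [0.1, -1.3, -0.8]
gripper_width: 0.649
gripper_force: 0.0
```

Call:
send_rows(rows=[-50,0,0,0,0,0,-100,0,0,0,0,0,-150,0,0,0,0,0,-200,0,0,0,0,0,-200,0,0,0,0,0])

```text
t: 19.58
ee_pos: [406.5, 107.6, 236.8]
tool_rot: [0.987, -0.163, -0.001, 0.0]
ft_force: [0.3, -0.2, 0.8]
gripper_width: 0.646
gripper_force: 0.0
```

```bash
python3 chk.py; python3 - <<'E'
from h import *
from bench import robot
s=robot.grab_frame('side');t=robot.grab_frame('top')
cv2.imwrite('pics/c5.png',np.hstack([cv2.resize(s['frame'][110:310,180:380,::-1],(400,400),interpolation=3),cv2.resize(t['frame'][100:300,180:380,::-1],(400,400),interpolation=3)]))
for f in(s,t):
    P=cloud(f);x,y,z=P[...,0],P[...,1],P[...,2]
    m=(np.hypot(x-597,y-39)<60)&(z>110)&(z<124);
    if m.sum()>20: print('bar',m.sum(),cv2.minAreaRect(np.float32(P[m][:,:2])))
    m=(np.hypot(x-430,y-130)<60)&(z>66)&(z<90);
    if m.sum()>20: print('carton',cv2.minAreaRect(np.float32(P[m][:,:2])),np.median(z[m]))
E
```

```text
19.575 [406.5 107.6 236.8] [ 0.3 -0.2  0.8] along -0.1 lat -0.3
body x [ 59.8101072  198.08196461]
endplate [221.1440804  235.94091667]
block top x [-35.51144509  59.96983332]
bar 217 ((593.276611328125, 41.01513671875), (18.867921829223633, 101.59774780273438), 72.39868927001953)
carton ((428.78497314453125, 131.24964904785156), (46.23674011230469, 62.90355682373047), 85.1177978515625) 73.54308580733641
bar 316 ((595.8370361328125, 38.79228973388672), (15.826977729797363, 104.05414581298828), 70.64633178710938)
carton ((450.58551025390625, 127.861083984375), (42.54173278808594, 22.566801071166992), 84.9322738647461) 74.6859776594863
```

View pics/c5.png

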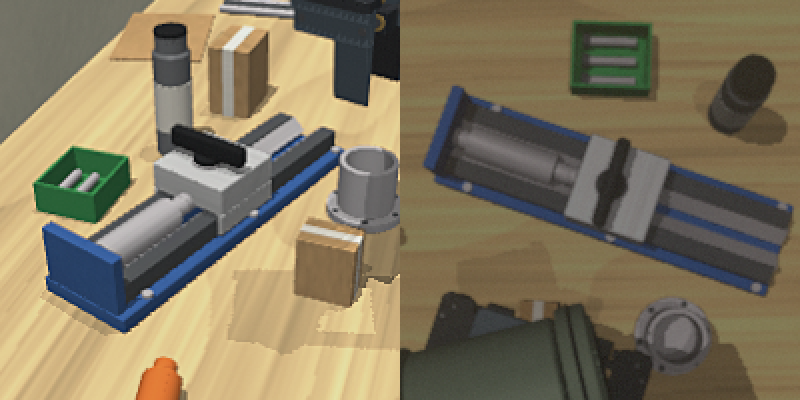

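The left half shows the stop's nose on the roller at (190,200), the roller against the end plate at (105,240) and the carton upright at (330,260). The right half shows the knob bar across the rails at (612,185). Its angle is about 161–162°, which is about 1.54–1.57 rad, so it is tight. Handing in.

```bash
python3 -c "
from bench import robot
print(robot.job_done())"
```

```text
the job is handed in; nothing more can be done
None
```

I handed the job in at about 20 s: the carton stands upright on the bench, the roller is home against the end plate with the stop's nose on it, and the knob is tight, all by my camera and force readings, since the hand-in returned no verdict.

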